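Register a nest plate on three points and clamp it

ROBOT

A 7-joint arm with a two-finger parallel gripper is mounted at the origin on a cart in front of the work surface, level with it; the furniture and walls round the work are solid. World frame = base frame: x ahead of the robot, y to its left, z up, the work surface at z = 0. Lengths are in m, angles in rad, forces in N, time in s.
With the tool pointing down it reaches from about 0.4 to 0.9 m from the base axis. Payload 5.6 kg.
Tool frame: the origin (TCP) lies midway between the tips of the shut fingers; the grasp point (between the pads) lies 19 mm behind it; z points along the fingers, y is the line along which they close (so a half turn about z gives the same grasp; the last joint's range is limited). The gripper opens to 92 mm and grips with 3 to 60 N. Pads are 20 mm wide; open, the fingers measure 128 mm over their backs; the gripper's body (75 mm by 189 mm) begins 69 mm behind the grasp point.
Start: joints at [-1.211, 0.468, -0.012, 1.603, 0.006, 1.071, -0.056], TCP at [0.255, 0.598, 0.215] pointing down, gripper open.
Joint ranges: [-2.53, 2.53], [-0.31, 2.02], [-1.57, 1.55], [0.28, 2.44], [-1.29, 4.43], [0.15, 1.84], [-2.92, 2.92]. Speed limits (rad/s): [2.57, 2.57, 3.14, 3.14, 3.14, 3.14, 3.14].

INTERFACE

Orientations are given as a 3x3 rotation matrix whose columns are the frame's x, y, z axes.
In Python, from station import env, effector, solver, viewer, workorder, search_frame, tip_of gives the robot as it stands. Calls block until the motion is done:
- env.reach(position, orientation): joint-space move of the TCP to a pose.
- env.movel(position, frame=None, rate=0.15): straight line of the TCP; frame=None keeps the orientation; rate is the mean speed in m/s.
- env.goto_joints(angles): joint-space move.
- effector.release() and effector.grasp(squeeze=None): open the fingers fully, or close them until they stop; squeeze is the grip in N (None keeps the last).
- env.pause(seconds).
- solver.inverse_kinematics(position, orientation): joint angles nearest the present ones, or None.
- env.sense(): the state.
- viewer.read_camera(name): name is "scene" or "top" or "wrist"; returns (picture, depth): 400x640x3 uint8, red, green, blue; 400x640 float32, m along the optical axis (not along the pixel's ray), 0 where there is no reading.
- viewer.camera_info(name): a dict with "intrinsics" (3x3 intrinsics, pixels), "dist_coeffs" ([k1, k2, p1, p2, k3] as OpenCV has them; the pictures are not rectified), "eye" and "rotation" of the camera in the world; the wrist camera has in their place "T_tool_cam" (4x4, takes a point from camera to tool coordinates, whose origin is the TCP and whose axes are the flange's). Camera axes: x right, y up, looking along -z (the intrinsics and any distortion apply to the point x, -y, -z); pixel columns grow to the right and rows downward; lengths in m; the calibration is good to about 2 mm. A picture is of the moment at which its call begins: read the wrist's pose just before it. camera_info takes no time and is no camera call.
A pose or a line that the arm cannot do raises env.PlanningError and nothing moves.
- workorder.finish_job(): hands the job in; it is judged then, once.
Trained networks look in the newest picture that a camera, given by its name, has taken for a name from the list of things; names that differ only in an ending like _2 or _b are one class to them, and where a whole thing is asked for, a point or a joint stands for the part that bears it (a point fixed in the world has none). Each returns a list of dicts, best first, with "score" (0 to 1); they miss things now and then, are a little off and sometimes report something else, mostly with a low value. They report only what shows in the picture. A call takes as long as a camera call.
- search_frame(camera, name): "at" ([x, y, z] in m, in world coordinates, good to about 4 mm: the middle of the surface that is visible of it).
- tip_of(camera, name): "at" ([x, y, z] in m, in world coordinates, good to about 4 mm: a listed point, or the origin of a listed thing).
The state is a dict: "t": time; "joint_positions": joint angles; "joint_velocities": joint speeds; "tau": joint torques, N m; "ee_pos": TCP position; "tcp_rot": TCP orientation; "wrist_force": force on the tool from outside, world axes, zero at the start; "moment": the same for the moment, N m; "gripper_width": finger opening in m; "grasp_force": force on a finger pad.
Only numpy, scipy, OpenCV 4.12 (cv2) and the standard library are available. Lean on these libraries where they do the work, as an engineer would, in place of code of your own. Each camera call takes 0.05 s, during which the arm holds its last target. There are 200 camera calls.

TASK

Take the aluminium nest plate with the moulded part and lay it flat on the grey register board. With the side clamp still open, push it gently home, first its long edge against both dowels, then along them until its blue-striped end bears on the screw of the end stop and its little seat pin is pressed in, and make sure that it still touches both dowels. Then swing the clamp's red handle fully over to lock the plate there, and leave the other things standing about where they are.

Things in the scene. Friction and masses are not known exactly. Their poses are not given: they have to be found in the camera images.
- nest_plate: Aluminium nest plate, 136 (own x) x 60 (own y) x 12 mm, 0.33 kg, loose; a white leaf-shaped part (130x45 mm, fixed to it) stands 8 mm proud on its top. Origin: centre of its underside. Grip it across the 60 mm. Own +x points to its end with a blue stripe, which goes to the end stop; its -y long edge goes to the dowels. Starts flat on the trolley left of the board, turned at most 0.5 rad from the board.
- register_board: Grey register board, fixed, 184 (own x) x 210 (own y) mm; origin: centre of its underside, working face 24 mm above it. Own x runs towards the end stop, away from the robot, y to the left. Dowels on the right (-y), side clamp on the left. Home, the plate is centred at y = -25 mm; there is room to lay it up to 12 mm nearer the open clamp and well short of the end stop.
- dowel_near: Fixed upright steel dowel, 10 mm in diameter, 16 mm high above the board; origin at its foot, on its axis, at (-60, -60) mm in the board's frame. The home plate's long edge touches it.
- dowel_far: The other dowel, the same, at (40, -60) mm in the board's frame, 100 mm from the first. The space between and behind the dowels is free.
- end_stop: Dark steel block, 12 (own x) x 40 (own y) x 14 mm, fixed at the far end of the board; axes as the board's, origin: centre of its underside, at (84, -25) mm in the board's frame. A steel stop screw, 9 mm thick with a flat end, points from it to -x at the plate's end, in line with the plate. How far it stands out is set anew each time and not measured: its end is 6 to 20 mm from the block's -x face.
- stop_pin (a joint): Brass seat pin, 5 mm thick, in the end of the stop screw, in m: 0 free (3 mm proud of the screw), 0.003 pressed in flush by the plate, which then bears on the screw. Its spring is weak, under 0.6 N, so a plate pushed home stays there.
- clamp_lever (a joint): Side clamp's swing lever, rad: 0 open (handle 55 deg from the board's x; it starts within 0.25 of this), 1.75 closed (155 deg, towards the robot), counter-clockwise from above; stays where left, over centre at 1.57; up to 15 N at the handle. Its brass-tipped spring plunger, 36 mm from the pivot, points to the board's -x when open, meets the plate from 1.1 rad and ends pressing it on the dowels with 17 N.
- clamp_handle (a point): Middle of the lever's red upright handle peg: 15 mm in diameter, free from 24 to 58 mm above the working face (this point 42 mm above it); below it is the dark lever bar. Circles the pivot at 72 mm. It can be gripped from above and turns in the fingers.
- clamp_pivot (a point): Point on the vertical axis of the clamp lever, as high as point clamp_handle, at (-8, 37) mm in the board's frame. It stands on a blue flange (board x -34 to 18, y 23 to 73 mm, 4 mm high); its hub, 28 mm across, reaches 29 mm above the working face. The open clamp leaves 17 mm free beside the home plate.
- ink_tin_blue: small ink tin with a blue band, 66 mm across, 72 mm high, standing; bystander
- mixing_cup: cream mixing cup, 63 mm across, 62 mm high, standing; bystander
- spanner: steel open-ended spanner, 25x147x6 mm, lying along the right edge of the trolley; bystander
- tally_counter: round white hand tally counter, 52x46x21 mm; bystander
- water_bottle: clear water bottle, 53 mm across, 186 mm high, standing; bystander

How it is judged:
By the outcome, as a careful person would: the job done as asked, in the order asked, and still so for the second after the job is handed in, with the robot touching nothing.
It also fails if it takes over 72 s, if anything falls off the work surface, if the arm or the gripper's body presses on something with over 40 N, if the wrist force passes 120 N, or if a joint passes its speed limit or range.

## Working session

There is one attempt and no reset: what is moved stays moved. The work goes in short steps, each a Python script; the robot and the scene stay as the last script left them, time stands still between calls to the robot, and variables do not carry over. Pictures are saved under pics/ and viewed, at most 10 in all, crops included, and the job is handed in when it is done.

```bash
ls; mkdir -p pics; cat > h.py <<'E'
import numpy as np, cv2
from station import env, effector, solver, viewer, workorder, search_frame, tip_of
def save(cam,fn):
    p,d=viewer.read_camera(cam); cv2.imwrite('pics/'+fn,p[:,:,::-1]); return p,d
def campose(cam,s=None):
    i=viewer.camera_info(cam)
    if 'eye' in i: return i,np.array(i['rotation']),np.array(i['eye'])
    T=np.array(i['T_tool_cam']); R=np.array(s['tcp_rot'])
    return i,R@T[:3,:3],R@T[:3,3]+np.array(s['ee_pos'])
def ray(cam,uv,s=None):
    i,R,e=campose(cam,s)
    n=cv2.undistortPoints(np.array(uv,float).reshape(-1,1,2),np.array(i['intrinsics']),np.array(i['dist_coeffs'])).reshape(-1,2)
    return e,(R@np.c_[n[:,0],-n[:,1],-np.ones(len(n))].T).T
def onplane(cam,uv,z,s=None):
    e,r=ray(cam,uv,s); return e+r*((z-e[2])/r[:,2])[:,None]
def cloud(cam,d,s=None):
    h,w=d.shape; v,u=np.mgrid[:h,:w]; e,r=ray(cam,np.c_[u.ravel(),v.ravel()],s)
    return (e+r*d.ravel()[:,None]).reshape(h,w,3)
E
python3 - <<'E'
from h import *
np.set_printoptions(precision=4,suppress=True)
for c in ('top','scene'):
    save(c,c+'0.png')
    print(c,viewer.camera_info(c)['eye'])
    for n in ['nest_plate','register_board','dowel_near','dowel_far','end_stop','clamp_lever','clamp_handle','clamp_pivot','ink_tin_blue','mixing_cup','spanner','tally_counter','water_bottle']:
        r=tip_of(c,n)[:2]; print(n,[(np.round(x['at'],4).tolist(),round(x['score'],2)) for x in r])
print(env.sense()['t'])
E
```

```text
pics
top [0.3712 0.033  1.4269]
nest_plate []
register_board [([0.4995, -0.0126, 0.0006], 0.79)]
dowel_near [([0.4407, -0.0713, 0.0275], 0.56), ([0.5007, -0.0091, 0.0021], 0.46)]
dowel_far [([0.5389, -0.0755, 0.0234], 0.47)]
end_stop [([0.584, -0.0406, 0.0245], 0.61)]Traceback (most recent call last):
  File "<stdin>", line 7, in <module>
ValueError: it knows: clamp_handle, clamp_pivot, dowel_far, dowel_near, end_stop, ink_tin_blue, mixing_cup, nest_plate, register_board, spanner, tally_counter, water_bottle
```

```bash
python3 - <<'E'
from h import *
np.set_printoptions(precision=4,suppress=True)
for c in ('top','scene'):
    save(c,c+'1.png')
    for n in ['nest_plate','register_board','dowel_near','dowel_far','end_stop','clamp_handle','clamp_pivot','ink_tin_blue','mixing_cup','spanner','tally_counter','water_bottle']:
        r=tip_of(c,n)[:2]; print(n,[(np.round(x['at'],4).tolist(),round(x['score'],2)) for x in r])
print(env.sense()['t'])
E
```

```text
nest_plate []
register_board [([0.5021, -0.0112, 0.0031], 0.55)]
dowel_near [([0.4434, -0.0709, 0.0257], 0.46)]
dowel_far [([0.543, -0.0724, 0.0248], 0.46), ([0.658, -0.2231, 0.0003], 0.34)]
end_stop [([0.5853, -0.0379, 0.0232], 0.39)]
clamp_handle [([0.531, 0.085, 0.0616], 0.8), ([0.4811, 0.2034, -0.0001], 0.39)]
clamp_pivot [([0.4958, 0.0249, 0.0667], 0.54)]
ink_tin_blue [([0.6552, -0.222, 0.0005], 0.75)]
mixing_cup [([0.7373, -0.1951, -0.001], 0.71)]
spanner [([0.5327, 0.0833, 0.0625], 0.62), ([0.506, -0.243, 0.0014], 0.56)]
tally_counter [([0.655, 0.227, -0.0007], 0.73)]
water_bottle [([0.7258, 0.2815, 0.0009], 0.59)]
nest_plate [([0.4833, 0.1978, -0.0024], 0.59), ([0.4443, -0.0678, 0.0246], 0.24)]
register_board [([0.5015, -0.0097, 0.0016], 0.93)]
dowel_near [([0.4424, -0.067, 0.022], 0.42)]
dowel_far [([0.5409, -0.0734, 0.0218], 0.55)]
end_stop [([0.5848, -0.0403, 0.0211], 0.46)]
clamp_handle [([0.534, 0.0883, 0.07], 0.84)]
clamp_pivot [([0.4943, 0.0266, 0.0698], 0.78)]
ink_tin_blue [([0.6569, -0.2187, -0.0029], 0.62), ([0.5007, -0.0095, 0.0024], 0.5)]
mixing_cup [([0.5009, -0.009, 0.0014], 0.71), ([0.7399, -0.1984, -0.0004], 0.56)]
spanner [([0.5017, -0.2442, 0.0008], 0.49), ([0.5029, -0.0117, 0.0006], 0.24)]
tally_counter [([0.6595, 0.2298, 0.0029], 0.58)]
water_bottle [([0.7244, 0.2795, -0.0027], 0.89)]
1.6
```

View pics/top0.png

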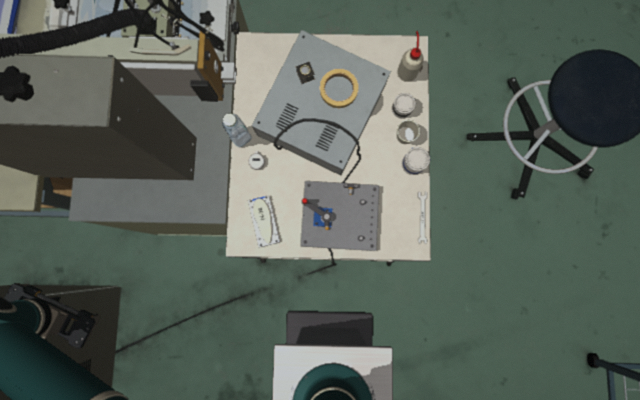

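```bash
python3 - <<'E'
from h import *
np.set_printoptions(precision=4,suppress=True)
s=env.sense(); print(s['tcp_rot'],s['t']); print(viewer.camera_info('wrist'))
p,d=viewer.read_camera('top'); P=cloud('top',d)
m=(P[...,0]>0.6)&(P[...,0]<0.9)&(abs(P[...,1])<0.35); print('cabinet',np.percentile(P[m][:,2],[50,80,90,99]))
m&=(P[...,2]>0.03)&(P[...,1]<0.15)&(P[...,1]>-0.15); print(P[m][:,0].min())
R=np.array([[1,0,0],[0,-1,0],[0,0,-1.]])
Rs=np.array(s['tcp_rot'])
R0=R if Rs[0,0]>0 else R@np.diag([-1,-1,1])
env.reach([0.47,0.10,0.36],R0); env.pause(0.3)
s=env.sense(); p,d=save('wrist','w1.png'); np.savez('w1.npz',p=p,d=d,ee_pos=s['ee_pos'],tcp_rot=s['tcp_rot'])
for n in ['nest_plate','register_board','dowel_near','dowel_far','end_stop','clamp_handle','clamp_pivot']:
    print(n,[(np.round(x['at'],4).tolist(),round(x['score'],2)) for x in tip_of('wrist',n)[:2]])
print(env.sense()['t'])
E
```

```text
[[-0.9199  0.3921  0.    ]
 [ 0.3921  0.9199 -0.    ]
 [-0.      0.     -1.    ]] 1.6
{'intrinsics': array([[360.3606,   0.    , 316.1213],
       [  0.    , 360.3606, 204.4467],
       [  0.    ,   0.    ,   1.    ]]), 'dist_coeffs': array([-0.0683,  0.    ,  0.    ,  0.    ,  0.    ]), 'T_tool_cam': array([[ 0.0008,  0.9653,  0.2612,  0.0727],
       [ 1.    , -0.0005, -0.001 , -0.0001],
       [-0.0009,  0.2612, -0.9653, -0.1695],
       [ 0.    ,  0.    ,  0.    ,  1.    ]])}
cabinet [0.1043 0.1228 0.2934 0.4336]
0.6144158260220233
nest_plate [([0.4824, 0.2002, -0.0025], 0.91)]
register_board [([0.5022, -0.0146, 0.002], 0.87)]
dowel_near [([0.4415, -0.0682, 0.0221], 0.53)]
dowel_far [([0.5422, -0.0707, 0.0238], 0.5)]
end_stop [([0.5796, -0.0375, 0.0292], 0.82)]
clamp_handle [([0.5355, 0.0885, 0.0671], 0.65)]
clamp_pivot [([0.4971, 0.0274, 0.068], 0.71)]
4.375
```

View pics/w1.png

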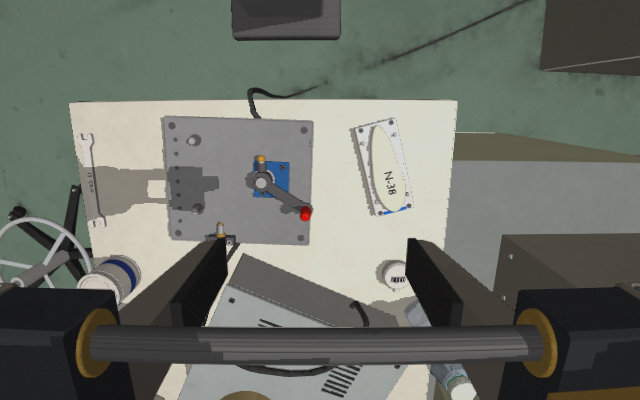

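```bash
cat >> h.py <<'E'
def rect(P,m):
    k=cv2.morphologyEx(m.astype(np.uint8),cv2.MORPH_OPEN,np.ones((3,3)))
    n,l,st,_=cv2.connectedComponentsWithStats(k); i=1+np.argmax(st[1:,4])
    q=(P[l==i][:,:2]*1000).astype(np.float32); (c,s,a)=cv2.minAreaRect(q)
    if a>45:a-=90
    return np.array(c)/1000,s,np.radians(a),st[i,4],P[l==i][:,2].mean()
E
python3 - <<'E'
from h import *
np.set_printoptions(precision=4,suppress=True)
z=np.load('w1.npz'); s=dict(ee_pos=z['ee_pos'],tcp_rot=z['tcp_rot']); P=cloud('wrist',z['d'],s)
X,Y,Z=P[...,0],P[...,1],P[...,2]
print('table z',np.median(Z[105:115,330:440]))
pl=(X>.38)&(X<.58)&(Y>.13)&(Y<.27)
print('plate',rect(P,pl&(Z>.006)&(Z<.03)))
print('plate top',rect(P,pl&(Z>.009)))
b=(X>.37)&(X<.62)&(Y>-.14)&(Y<.12)
print('board',rect(P,b&(Z>.015)&(Z<.1)))
print(onplane('wrist',[(163,117),(313,121),(310,245),(170,240)],.024,s))
print(onplane('wrist',[(351,129),(394,118),(413,209),(374,216)],.012,s))
hd=b&(Z>.074); print('handle top',P[hd].mean(0),hd.sum())
print('hub',[P[b&(Z>.048)&(Z<.056)&(abs(X-.495)<.02)&(abs(Y-.027)<.02)].mean(0)])
dz=b&(Z>.036)&(Z<.044)
for c in [(.442,-.07),(.541,-.072)]:
    m=dz&(np.hypot(X-c[0],Y-c[1])<.015); print('dowel',P[m].mean(0),m.sum())
m=b&(Z>.026)&(X>.55)&(Y<0)&(Y>-.08); print('stop',np.percentile(P[m][:,:2],[1,50,99],axis=0),m.sum())
E
```

```text
table z -0.00038647078790110534
plate (array([0.4834, 0.2008]), (137.5424346923828, 60.61751937866211), np.float64(0.273147749704736), np.int32(3754), np.float64(0.015840256924941468))
plate top (array([0.4492, 0.1514]), (40.26691818237305, 56.385990142822266), np.float64(-0.6791242540446455), np.int32(23461), np.float64(0.4498567226968936))
board (array([ 0.5026, -0.0106]), (213.1293487548828, 184.6315460205078), np.float64(-0.0367151377361594), np.int32(17991), np.float64(0.025271530353763408))
[[ 0.4088 -0.1118  0.024 ]
 [ 0.4154  0.096   0.024 ]
 [ 0.5971  0.0914  0.024 ]
 [ 0.59   -0.1203  0.024 ]]
[[0.4268 0.1496 0.012 ]
 [0.4112 0.2098 0.012 ]
 [0.5442 0.2458 0.012 ]
 [0.5552 0.1875 0.012 ]]
handle top [0.4497 0.0622 0.4531] 32921
hub [array([0.497 , 0.0276, 0.0506])]
dowel [ 0.4407 -0.0691  0.0387] 46
dowel [ 0.5401 -0.0724  0.0386] 40
stop [[ 0.5618 -0.0587]
 [ 0.6031 -0.0187]
 [ 0.6199 -0.0041]] 498
```

```bash
cat >> h.py <<'E'
BC=np.array([.5025,-.0110]); BY=-.034
def Rz(a): c,s=np.cos(a),np.sin(a); return np.array([[c,-s,0],[s,c,0],[0,0,1]])
R0=np.diag([-1.,1,-1])
def B(x,y,z): return np.r_[BC+Rz(BY)[:2,:2]@[x/1000,y/1000],z]
def toB(p): return 1000*Rz(-BY)[:2,:2]@(np.array(p)[:2]-BC)
RB=Rz(BY)@R0
def F(n=3):
    f=[]
    for _ in range(n): env.pause(.03); f.append(env.sense()['wrist_force'])
    return Rz(-BY)@np.mean(f,0)   # board axes
E
python3 - <<'E'
from h import *
np.set_printoptions(precision=4,suppress=True)
c=np.array([.4834,.2008]); a=.272; g=c+.041*np.array([np.cos(a),np.sin(a)])
R=Rz(a)@R0
env.reach([*g,.10],R)
print('free',F())
env.movel([*g,.0058],rate=.1)
effector.grasp(60); s=env.sense(); print(s['gripper_width'],s['grasp_force'],s['ee_pos'],s['t'])
env.movel([*g,.15],rate=.12); print('held',F(),env.sense()['gripper_width'])
t=B(21,-19,.15)
env.reach(t,RB); env.pause(.3); s=env.sense(); p,d=save('wrist','w2.png'); np.savez('w2.npz',p=p,d=d,ee_pos=s['ee_pos'],tcp_rot=s['tcp_rot'])
print(s['ee_pos'],t,s['t'],s['gripper_width'])
E
```

```text
free [0.4141 0.1661 0.4866]
0.058846157528733144 59.9953955411911 [0.523  0.2119 0.006 ] 7.275
held [ 0.3837 -0.1258 -3.356 ] 0.05894930493047848
[ 0.523  -0.0295  0.1499] [ 0.5228 -0.0307  0.15  ] 9.9833 0.05920702353443866
```

View pics/w2.png

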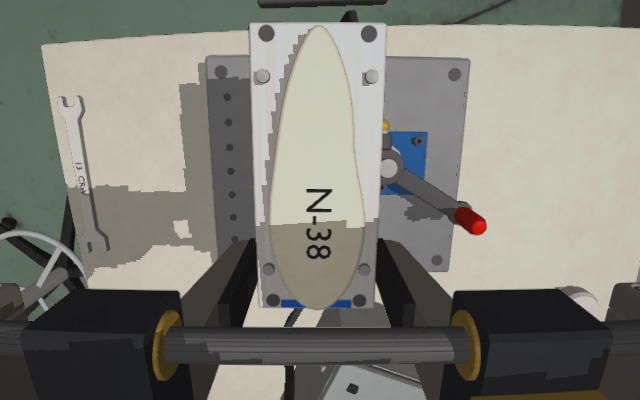

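```bash
python3 - <<'E'
from h import *
np.set_printoptions(precision=4,suppress=True)
z=np.load('w2.npz'); s=dict(ee_pos=z['ee_pos'],tcp_rot=z['tcp_rot']); P=cloud('wrist',z['d'],s)
m=(P[...,2]>.135)&(P[...,2]<.175); r=np.arange(400)
k=np.zeros_like(m); k[20:230,245:395]=1
q=P[m&k]; b=np.array([toB(p) for p in q]); A=np.c_[b,np.ones(len(b))]
sel=(b[:,1]<-38)|(b[:,1]>0); print('pitch fit z=ax+by+c (m/mm)',np.linalg.lstsq(A[sel],q[sel][:,2],rcond=None)[0])
print('extent',np.percentile(b,[.5,50,99.5],axis=0))
print(toB(s['ee_pos']))
env.movel(B(21,-19,.045),rate=.1); f0=F(); print('f0',f0,env.sense()['ee_pos'],B(21,-19,.045))
zz=.034
while zz>.0275:
    env.movel(B(21,-19,zz),rate=.03); f=F(2); print(round(zz,4),f-f0,env.sense()['ee_pos'][2])
    if f[2]-f0[2]>4: break
    zz-=.0012
s=env.sense();print(toB(s['ee_pos']),s['t'])
E
```

```text
pitch fit z=ax+by+c (m/mm) [0.     0.     0.1563]
extent [[-87.1505 -47.4005]
 [-45.2743 -17.968 ]
 [  2.9161  11.4861]]
[ 21.1234 -17.7818]
f0 [ 0.0742  0.2821 -3.2478] [ 0.5234 -0.0307  0.0457] [ 0.5228 -0.0307  0.045 ]
0.034 [ 0.0594 -0.1592 -0.5764] 0.03393568556486194
0.0328 [-0.1222 -0.4071 -0.7863] 0.03285193868192365
0.0316 [-0.2975 -0.1913  0.1102] 0.03160779431503005
0.0304 [ 0.3021 -0.5047  0.7702] 0.03045883399037446
0.0292 [-1.8969 -0.6034  8.7426] 0.0299570237883737
[ 21.2005 -18.9539] 13.1833
```

```bash
cat >> h.py <<'E'
def push(p0,d,z,dist,step,fmax,f0=None):
    """advance along board dir d (mm) from p0 until reaction > fmax"""
    d=np.array(d,float); f0=F() if f0 is None else f0; k=0; log=[]
    while k<dist:
        k+=step; env.movel(B(*(np.array(p0)+k*d),z),rate=.02); f=F(2)-f0; r=-f[:2]@d
        log.append((round(k,2),round(r,1),np.round(toB(env.sense()['ee_pos']),1).tolist()))
        if r>fmax: break
    for l in log[-9:]: print(*l)
    return np.array(p0)+k*d
E
python3 - <<'E'
from h import *
np.set_printoptions(precision=4,suppress=True)
env.movel(B(21,-19,.0304),rate=.03)
effector.release(); env.pause(.1); s=env.sense(); print(s['gripper_width'],F())
env.movel(B(21,-32,.0304),rate=.06)
e=push((21,-32),(0,-1),.0304,11,1,6); print(e,F(),env.sense()['t'])
s=env.sense(); p,d=save('wrist','w3.png'); np.savez('w3.npz',p=p,d=d,ee_pos=s['ee_pos'],tcp_rot=s['tcp_rot'])
E
```

```text
0.09205616301635987 [0.1892 0.3483 0.0228]
3 0.6 [21.0, -35.0]
4 0.9 [21.1, -35.8]
5 1.9 [21.1, -37.0]
6 0.8 [21.1, -38.1]
7 1.1 [21.0, -39.1]
8 1.0 [21.0, -40.1]
9 2.2 [21.0, -41.0]
10 4.6 [20.8, -41.3]
11 6.6 [20.5, -41.6]
[ 21. -43.] [-0.7194  6.0569  0.3139] 18.325
```

View pics/w3.png

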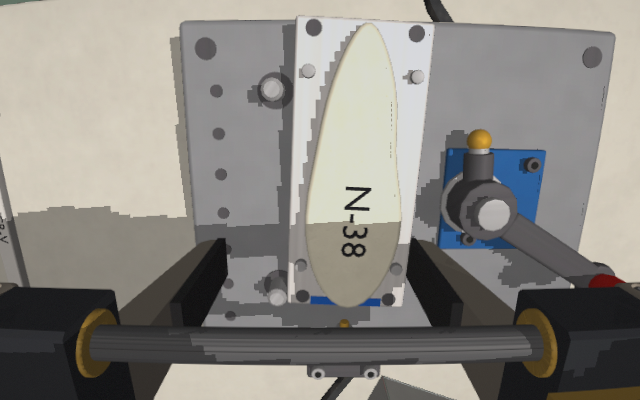

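```bash
python3 - <<'E'
from h import *
np.set_printoptions(precision=4,suppress=True)
env.movel(B(21,-40,.0304),rate=.03)
env.movel(B(21,-36,.0304),rate=.06)
env.movel(B(21,-36,.07),rate=.15); env.movel(B(-58,-33,.07),rate=.15); env.movel(B(-58,-33,.029),rate=.1)
e=push((-58,-33),(0,-1),.029,12,1,6); print(e,env.sense()['t'])
s=env.sense(); p,d=save('wrist','w4.png'); np.savez('w4.npz',p=p,d=d,ee_pos=s['ee_pos'],tcp_rot=s['tcp_rot'])
for x in (-95,-102,-108): print(x,solver.inverse_kinematics(B(x,-25,.029),RB),solver.inverse_kinematics(B(x,-25,.07),RB) is not None)
E
```

```text
3 -0.1 [-58.0, -36.0]
4 -0.2 [-58.0, -37.0]
5 0.3 [-58.0, -38.0]
6 0.9 [-58.2, -38.8]
7 1.7 [-58.2, -40.0]
8 1.4 [-58.0, -41.1]
9 1.1 [-58.0, -42.0]
10 5.4 [-58.0, -42.2]
11 7.0 [-58.1, -42.3]
[-58. -44.] 24.1083
-95 [-0.2581  0.4095  0.2977  2.3114 -0.2711  0.4513  1.7981] True
-102 [-0.2596  0.4016  0.2977  2.3268 -0.2706  0.4433  1.7979] True
-108 [-0.2609  0.3947  0.2977  2.3401 -0.2701  0.4365  1.7977] True
```

View pics/w4.png

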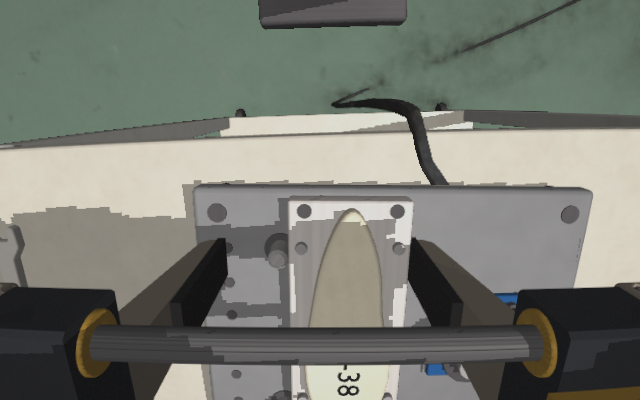

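```bash
python3 - <<'E'
from h import *
np.set_printoptions(precision=4,suppress=True)
env.movel(B(-58,-42,.029),rate=.03); env.movel(B(-58,-37,.029),rate=.06)
env.movel(B(-58,-37,.075),rate=.15); env.movel(B(-108,-26,.075),rate=.15)
effector.grasp(10); env.movel(B(-108,-26,.0295),rate=.12)
f0=F(); env.movel(B(-98,-26,.0295),rate=.05)
e=push((-98,-26),(1,0),.0295,28,1,5,f0); print(e,F()-f0,env.sense()['t'])
for l in []: pass
s=env.sense(); p,d=save('wrist','w5.png'); np.savez('w5.npz',p=p,d=d,ee_pos=s['ee_pos'],tcp_rot=s['tcp_rot'])
E
```

```text
5 2.0 [-92.7, -26.0]
6 2.9 [-92.0, -26.0]
7 2.4 [-90.8, -26.0]
8 1.8 [-89.8, -26.0]
9 1.5 [-88.8, -26.0]
10 3.3 [-88.0, -26.0]
11 3.0 [-87.0, -26.0]
12 4.0 [-85.9, -26.0]
13 5.4 [-85.4, -26.0]
[-85. -26.] [-5.0831  0.1037  2.5345] 32.15
```

```bash
python3 - <<'E'
from h import *
np.set_printoptions(precision=4,suppress=True)
e=push((-85,-26),(1,0),.0295,4,1,9,np.array([.2,.2,.1])); print(e,F(),env.sense()['t'])
env.movel(B(e[0]-2,-26,.0295),rate=.02); env.movel(B(-93,-26,.0295),rate=.06)
env.movel(B(-100,-26,.13),rate=.2)
env.movel(B(-60,-20,.24),rate=.25); env.pause(.15)
s=env.sense(); p,d=save('wrist','w6.png'); np.savez('w6.npz',p=p,d=d,ee_pos=s['ee_pos'],tcp_rot=s['tcp_rot']); print(s['t'])
cv2.imwrite('pics/w6c.png',cv2.resize(p[40:320,180:560,::-1],None,fx=2,fy=2,interpolation=cv2.INTER_CUBIC))
E
```

```text
1 7.3 [-85.4, -26.0]
2 9.1 [-85.4, -25.9]
[-83. -26.] [-8.2139 -0.4556  6.5143] 32.9333
34.8833
```

View pics/w6c.png

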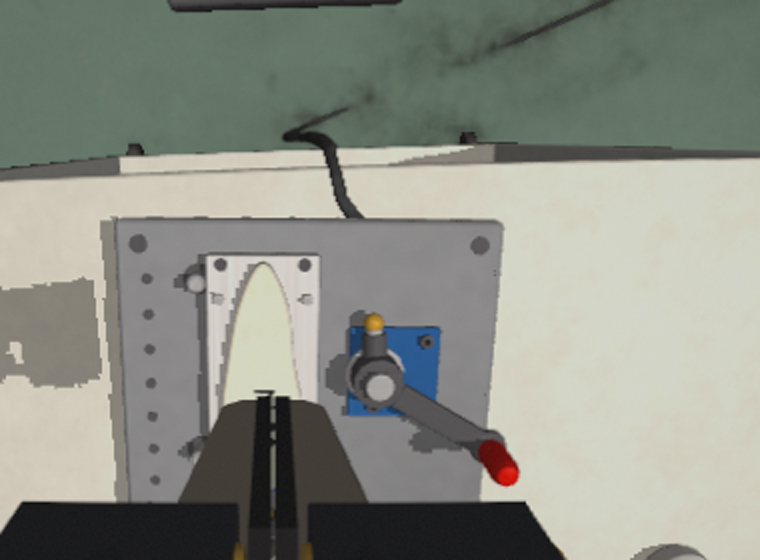

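```bash
python3 - <<'E'
from h import *
np.set_printoptions(precision=4,suppress=True)
env.reach(B(22,26,.10),RB); env.movel(B(22,26,.0302),rate=.12)
f0=F(); print(f0)
e=push((22,25),(0,-1),.0302,8,1,7,f0); print(e,env.sense()['t'])
env.movel(B(22,24,.0302),rate=.05); env.movel(B(22,26,.10),rate=.2)
effector.release()
h=toB([.5345,.0875]); hp=B(*h,.10); print('handle board',h)
env.reach(B(31,98,.13),RB); env.pause(.1)
s=env.sense(); p,d=save('wrist','w7.png'); np.savez('w7.npz',p=p,d=d,ee_pos=s['ee_pos'],tcp_rot=s['tcp_rot']); print(s['t'])
r=tip_of('wrist','clamp_handle')[:1]; print([(toB(x['at']),x['at'],x['score']) for x in r])
P=cloud('wrist',d,s); q=P.reshape(-1,3); rgb=p.reshape(-1,3).astype(int)
m=(rgb[:,0]>120)&(rgb[:,1]<60)&(rgb[:,2]<60)&(q[:,2]>.04)&(q[:,2]<.09); print(m.sum())
if m.sum(): t=q[m]; t=t[t[:,2]>t[:,2].max()-.003]; print('top',toB(t.mean(0)),np.ptp(t,0),t[:,2].max())
E
```

```text
[0.1194 0.0326 0.4346]
1 -1.1 [22.2, 24.0]
2 0.1 [22.0, 23.0]
3 0.1 [22.0, 22.0]
4 -0.4 [22.0, 21.0]
5 0.1 [22.0, 20.0]
6 0.4 [22.0, 19.0]
7 0.1 [22.0, 18.0]
8 -0.3 [22.0, 17.0]
[22. 17.] 39.0083
handle board [28.6332 99.5309]
41.6833
[(array([31.2418, 99.3194]), [0.5371, 0.0872, 0.0674], 0.75)]
50
top [27.2184 96.085 ] [0.0089 0.0072 0.0029] 0.0833002438496778
```

View pics/w7.png

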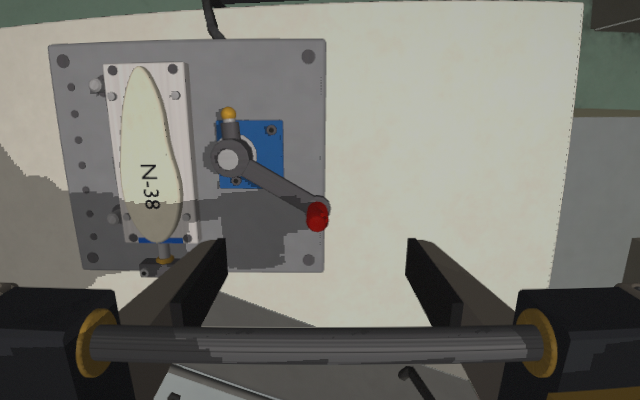

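```bash
python3 - <<'E'
from h import *
np.set_printoptions(precision=4,suppress=True)
z=np.load('w7.npz'); s=dict(ee_pos=z['ee_pos'],tcp_rot=z['tcp_rot']); P=cloud('wrist',z['d'],s)
X,Y,Z=P[...,0],P[...,1],P[...,2]
bx=np.apply_along_axis(toB,2,P); k=(abs(bx[...,0])<95)&(abs(bx[...,1])<110)
pl=k&(bx[...,1]>-62)&(bx[...,1]<15)&(bx[...,0]<62)&(Z>.0305)
c,sz,a,n,_=rect(P,pl); print('plate',toB(c),sz,a-BY)
for row in range(0,1):
    pass
for xc in (-50,-30,-10,10,30):
    m=pl&(abs(bx[...,0]-xc)<4); v=bx[m][:,1]; print(xc,np.percentile(v,[1,99]))
for c in [(-60,-60),(40,-60)]:
    m=k&(Z>.037)&(np.hypot(bx[...,0]-c[0],bx[...,1]-c[1])<9); print('dowel',bx[m].mean(0),m.sum())
m=k&(Z>.018)&(Z<.030); c,sz,a,n,_=rect(P,k&(Z>.015)); print('board',toB(c),sz,a-BY)
p=z['p']; cv2.imwrite('pics/w7c.png',cv2.resize(p[55:275,70:210,::-1],None,fx=2.7,fy=2.7,interpolation=cv2.INTER_CUBIC))
E
```

```text
plate [ -6.5046 -28.5793] (66.77560424804688, 137.0054168701172) 0.00019662944167873897
-50 [-54.9014   4.2631]
-30 [-55.2454   3.8071]
-10 [-54.6503   3.8689]
10 [-55.1535   3.9065]
30 [-55.1599   4.1965]
dowel [-59.7305 -60.1963] 140
dowel [ 39.8054 -60.1553] 117
board [0.1287 1.404 ] (217.2359619140625, 184.09815979003906) -0.00694796597273134
```

View pics/w7c.png

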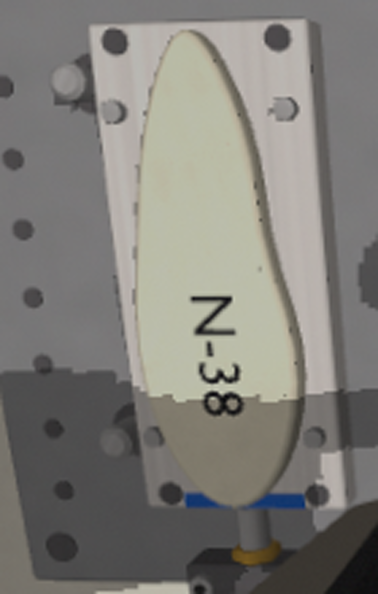

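```bash
python3 - <<'E'
from h import *
np.set_printoptions(precision=3,suppress=True)
env.reach(B(21,-37,.07),RB); env.movel(B(21,-37,.0304),rate=.12)
f0=F(); e=push((21,-39),(0,-1),.0304,8,1,6,f0); print(e,env.sense()['t'])
env.movel(B(21,-37,.0304),rate=.08); env.movel(B(21,-37,.08),rate=.25)
RH=Rz(BY-.6)@R0
A=lambda th,z:B(-8+72*np.cos(np.radians(th)),37+72*np.sin(np.radians(th)),z)
print([solver.inverse_kinematics(A(t,.056),RH) is not None for t in (59,90,120,156)])
env.reach(A(59,.11),RH); env.movel(A(59,.056),rate=.12)
print(F()); effector.grasp(40); s=env.sense(); print(s['gripper_width'],toB(s['ee_pos']),F(),s['t'])
E
```

```text
1 -0.1 [21.1, -40.1]
2 -0.1 [21.0, -41.0]
3 -0.3 [21.0, -42.0]
4 2.8 [21.0, -42.4]
5 4.5 [21.0, -42.6]
6 6.6 [21.0, -42.6]
[ 21. -45.] 44.9583
[True, True, True, True]
[-0.503  0.417  0.443]
0.01371441962050583 [28.5   97.851] [-2.648 -3.34   2.51 ] 48.2
```

```bash
python3 - <<'E'
from h import *
np.set_printoptions(precision=2,suppress=True)
A=lambda th,z:B(-8+72*np.cos(np.radians(th)),37+72*np.sin(np.radians(th)),z)
for i,th in enumerate(list(range(67,156,8))+[156.5]):
    env.movel(A(th,.056),rate=.07); s=env.sense(); f=Rz(-BY)@s['wrist_force']; b=toB(s['ee_pos'])
    print(th,f,b,np.degrees(np.arctan2(b[1]-37,b[0]+8)),round(s['gripper_width'],4),round(s['t'],1))
    if np.linalg.norm(f)>45: print('STOP'); break
E
```

```text
67 [-0.02 -6.02 -1.02] [ 20.66 101.98] 66.19621124823836 0.0138 48.6
75 [ 2.09 -5.3  -3.27] [ 11.7  105.53] 73.96474556907565 0.0135 48.9
83 [ 3.27 -4.46 -5.13] [  1.93 108.21] 82.0629414957115 0.0136 49.2
91 [ 2.51 -0.81 -6.03] [ -8.51 109.65] 90.40039972720228 0.0138 49.5
99 [ 2.69  4.35 -5.49] [-19.08 109.74] 98.66450829406337 0.0136 49.8
107 [ 2.63  6.83 -5.68] [-29.05 108.57] 106.39075217554029 0.0139 50.0
115 [ 1.37 10.95 -3.86] [-39.12 106.03] 114.26599368800734 0.0139 50.3
123 [-1.31 14.3  -1.66] [-48.85 102.18] 122.07285186580616 0.0135 50.6
131 [-4.65 15.25  1.86] [-57.93  96.95] 129.7885715466912 0.0135 50.9
139 [-8.53 12.67  6.19] [-65.9   88.82] 138.17011286473323 0.0139 51.2
147 [-7.78  9.19  8.07] [-72.24  79.3 ] 146.63332755524738 0.0139 51.5
155 [-6.22  4.44  8.93] [-76.81  69.24] 154.89713555926042 0.0133 51.8
156.5 [-6.56  9.27  6.29] [-77.05  68.59] 155.41326608753653 0.0136 52.0
```

```bash
python3 - <<'E'
from h import *
np.set_printoptions(precision=2,suppress=True)
A=lambda th,z:B(-9+72*np.cos(np.radians(th)),37+72*np.sin(np.radians(th)),z)
for th in (158,160,162,164,166):
    env.movel(A(th,.056),rate=.05); env.pause(.05); s=env.sense(); f=Rz(-BY)@s['wrist_force']; b=toB(s['ee_pos'])
    t=-f[:2]@[-np.sin(np.radians(155)),np.cos(np.radians(155))]
    print(th,f,t,b,round(s['t'],1))
    if t>20: break
env.movel(A(156.5,.056),rate=.05)
effector.release(); env.movel(A(157,.12),rate=.2)
env.movel(B(-80,50,.24),rate=.3); env.pause(.1)
s=env.sense(); p,d=save('wrist','w8.png'); np.savez('w8.npz',p=p,d=d,ee_pos=s['ee_pos'],tcp_rot=s['tcp_rot']); print(s['t'])
for n in('clamp_handle','clamp_pivot'): print([(toB(x['at']),x['score']) for x in tip_of('wrist',n)[:1]])
E
```

```text
158 [-1.21 14.01 -0.61] 12.188696830151299 [-77.1   68.46] 52.4
160 [ 1.37 20.3  -5.32] 18.978168448420966 [-77.08  68.28] 52.6
162 [ 2.6  27.43 -9.9 ] 25.963603579502415 [-77.12  68.07] 53.0
55.5667
[(array([-73.65,  67.94]), 0.67)]
[(array([-5.38, 37.54]), 0.8)]
```

View pics/w8.png

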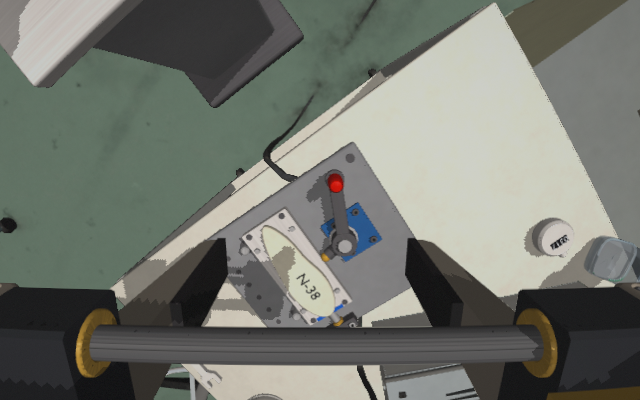

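```bash
python3 - <<'E'
from h import *
z=np.load('w8.npz'); s=dict(ee_pos=z['ee_pos'],tcp_rot=z['tcp_rot']); P=cloud('wrist',z['d'],s)
bx=np.apply_along_axis(toB,2,P); Z=P[...,2]
pl=(bx[...,0]>-95)&(bx[...,0]<59)&(bx[...,1]>-62)&(bx[...,1]<4)&(Z>.0305)&(Z<.06)
for xc in (-45,-30,-10,10,25):
    v=bx[pl&(abs(bx[...,0]-xc)<4)][:,1]; print(xc,np.percentile(v,1) if len(v) else None)
v=bx[pl&(abs(bx[...,1]+25)<20)][:,0]; print('near end',np.percentile(v,[.2,1]))
print(workorder.finish_job(),env.sense()['t'])
E
```

```text
-45 -55.483456544318166
-30 -55.22011771874436
-10 -55.12499138279547
10 -54.992199807084546
25 -54.688406153560784
near end [-74.46634514 -73.91476755]
the job is handed in; nothing more can be done
the job is handed in; nothing more can be done
```

The nest plate is home against both dowels and the end-stop screw, the clamp is swung to its stop and locked, and the job was handed in at about 56 s; no verdict was shown, and I did not separately check that the bystanders were undisturbed.

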